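# Fill the free place on the fossil display lectern

### The job

One of the three places on the sloping display lectern is free. If it is the middle place, lift the dark grey fossil slab off its pile for it; if it is an end place, take the pale cream slab instead. Gently lay the slab, centred in the free place, straight, blue-dot end uppermost, flat on the slope with its lower edge right against the wooden ledge, let go, and then press down on its face with the closed fingertips with about 10 N for a second to bed it, leaving every other object where it is.

Things in the scene. Friction and masses are not known exactly. Their poses are not given: they have to be found in the camera images.
- pale_slab: pale cream rectangular stone slab of 105 x 60 mm, 22 mm thick, about 350 g, lying flat, alone on top of one of the two piles. Origin: centre of its underside; x along its length towards the end with the blue dot, y across its 60 mm width, z up out of its fossil face. For the left or right place.
- dark_slab: dark slate-grey rectangular stone slab of 105 x 60 mm, 22 mm thick, about 350 g, lying flat, alone on top of one of the two piles. Origin: centre of its underside; x along its length towards the end with the blue dot, y across its 60 mm width, z up out of its fossil face. For the middle place.
- pale_slab_top (a point): centre of the blue 12 mm dot on the face of the pale slab, 42 mm from its centre, 22 mm above its underside; this end goes uppermost.
- dark_slab_top (a point): the same dot on the dark slab.
- deck: dark green board, 400 mm wide, fixed, rising 30 degrees away from the robot, 145 mm long above its ledge. Origin: on its surface at mid width at the ledge's inner face; x up the slope, y along the ledge (left seen from the robot), z out of the surface. The wooden ledge fills x = -10 to 0 mm and stands 12 mm above the surface. White lines at y = +60 and -60 mm part the three places.
- bay_left (a point): left place: point on the deck's surface under the centre of a slab lying there correctly (52.5 mm up the slope from the ledge, y = +120 mm); axes as the deck's.
- bay_middle (a point): middle place, the same, y = 0.
- bay_right (a point): right place, the same, y = -120 mm.
- shown_a: red-brown stone slab of 105 x 60 x 22 mm already on show in one of the three places; leave it. Origin: centre of its underside, x up the slope.
- shown_b: a second red-brown slab like it, in another of the three places; leave it. The third place is free: only a thin blank paper card lies there, to be covered by the slab.
- pile_a: pile of two larger cream slabs, fixed, 130 x 122 mm, 50 mm high in all, carrying the pale or the dark slab. The upper of the two is about 122 x 105 mm. Origin: centre of its underside.
- pile_b: a second pile like it, carrying the other slab.
- brush: brush about 170 mm long lying in front of the lectern; leave it.
- chip_a: small cream stone slab, 75 x 55 x 16 mm, in front of the lectern; leave it.
- chip_b: small cream stone slab, 90 x 65 x 18 mm, left of the lectern; leave it.
- jar: closed jar, 60 mm across, 70 mm high; leave it.
- loupe: black magnifier stand, 40 mm across, 36 mm high; leave it.
- mug: blue mug, 80 mm across, 90 mm high; leave it.
Things that resemble listed ones, but are neither listed nor needed, are in the scene too. Leave any green or turquoise look-alike of the dark_slab alone.

How it is judged:
On the way, in this order (a step that is already met when the one before it is completed fails the run):
1. the slab that suits the free place (dark for the middle, pale for an end) is lifted at least 30 mm off its pile (((horizontal distance between any of shown_a, shown_b and bay_middle below 0.06 m and height (world z) of pale_slab above 0.08 m) or (not (horizontal distance between any of shown_a, shown_b and bay_middle below 0.06 m) and height (world z) of dark_slab above 0.08 m))), for 0.1 s.
2. that slab lies in the free place, dot end up, flat on the slope and against the ledge, and the fingers have let it go (((horizontal distance between any of shown_a, shown_b and bay_middle below 0.06 m and (((x of pale_slab in the frame of bay_left between -0.003 and 0.003 m and y of pale_slab in the frame of bay_left between -0.014 and 0.014 m and z of pale_slab in the frame of bay_left between -0.003 and 0.003 m and angle between the x axis of pale_slab and the x axis of deck, either way round below 0.1 rad and angle between the z axis of pale_slab and the z axis of deck, either way round below 0.06 rad and x of pale_slab_top in the frame of bay_left above 0.02 m) or (x of pale_slab in the frame of bay_right between -0.003 and 0.003 m and y of pale_slab in the frame of bay_right between -0.014 and 0.014 m and z of pale_slab in the frame of bay_right between -0.003 and 0.003 m and angle between the x axis of pale_slab and the x axis of deck, either way round below 0.1 rad and angle between the z axis of pale_slab and the z axis of deck, either way round below 0.06 rad and x of pale_slab_top in the frame of bay_right above 0.02 m)) and (linear speed of pale_slab below 0.02 m/s and contact force between the fingers and pale_slab below 0.1 N and distance of dark_slab from where it was at the start of the episode below 0.01 m))) or (not (horizontal distance between any of shown_a, shown_b and bay_middle below 0.06 m) and ((x of dark_slab in the frame of bay_middle between -0.003 and 0.003 m and y of dark_slab in the frame of bay_middle between -0.014 and 0.014 m and z of dark_slab in the frame of bay_middle between -0.003 and 0.003 m and angle between the x axis of dark_slab and the x axis of deck, either way round below 0.1 rad and angle between the z axis of dark_slab and the z axis of deck, either way round below 0.06 rad and x of dark_slab_top in the frame of bay_middle above 0.02 m) and (linear speed of dark_slab below 0.02 m/s and contact force between the fingers and dark_slab below 0.1 N and distance of pale_slab from where it was at the start of the episode below 0.01 m))))), for 0.2 s.
3. the fingers press the seated slab onto the deck with 4 to 30 N, steadily for 0.5 s (((horizontal distance between any of shown_a, shown_b and bay_middle below 0.06 m and (((x of pale_slab in the frame of bay_left between -0.003 and 0.003 m and y of pale_slab in the frame of bay_left between -0.014 and 0.014 m and z of pale_slab in the frame of bay_left between -0.003 and 0.003 m and angle between the x axis of pale_slab and the x axis of deck, either way round below 0.1 rad and angle between the z axis of pale_slab and the z axis of deck, either way round below 0.06 rad and x of pale_slab_top in the frame of bay_left above 0.02 m) or (x of pale_slab in the frame of bay_right between -0.003 and 0.003 m and y of pale_slab in the frame of bay_right between -0.014 and 0.014 m and z of pale_slab in the frame of bay_right between -0.003 and 0.003 m and angle between the x axis of pale_slab and the x axis of deck, either way round below 0.1 rad and angle between the z axis of pale_slab and the z axis of deck, either way round below 0.06 rad and x of pale_slab_top in the frame of bay_right above 0.02 m)) and (contact force between the fingers and pale_slab between 4 and 30 N and contact force between pale_slab and deck above 6 N))) or (not (horizontal distance between any of shown_a, shown_b and bay_middle below 0.06 m) and ((x of dark_slab in the frame of bay_middle between -0.003 and 0.003 m and y of dark_slab in the frame of bay_middle between -0.014 and 0.014 m and z of dark_slab in the frame of bay_middle between -0.003 and 0.003 m and angle between the x axis of dark_slab and the x axis of deck, either way round below 0.1 rad and angle between the z axis of dark_slab and the z axis of deck, either way round below 0.06 rad and x of dark_slab_top in the frame of bay_middle above 0.02 m) and (contact force between the fingers and dark_slab between 4 and 30 N and contact force between dark_slab and deck above 6 N))))), for 0.5 s.
At the end, for the whole second after the job is handed in: The slab that suits the free place lies at rest and untouched in it: within 3 mm of touching the ledge and the deck, within 14 mm of the middle of the place, straight to 0.1 rad, flat to 0.06 rad, dot end uppermost. The other of the two slabs has stayed on its pile (moved less than 10 mm) (((horizontal distance between any of shown_a, shown_b and bay_middle below 0.06 m and (((x of pale_slab in the frame of bay_left between -0.003 and 0.003 m and y of pale_slab in the frame of bay_left between -0.014 and 0.014 m and z of pale_slab in the frame of bay_left between -0.003 and 0.003 m and angle between the x axis of pale_slab and the x axis of deck, either way round below 0.1 rad and angle between the z axis of pale_slab and the z axis of deck, either way round below 0.06 rad and x of pale_slab_top in the frame of bay_left above 0.02 m) or (x of pale_slab in the frame of bay_right between -0.003 and 0.003 m and y of pale_slab in the frame of bay_right between -0.014 and 0.014 m and z of pale_slab in the frame of bay_right between -0.003 and 0.003 m and angle between the x axis of pale_slab and the x axis of deck, either way round below 0.1 rad and angle between the z axis of pale_slab and the z axis of deck, either way round below 0.06 rad and x of pale_slab_top in the frame of bay_right above 0.02 m)) and (linear speed of pale_slab below 0.02 m/s and contact force between the fingers and pale_slab below 0.1 N and distance of dark_slab from where it was at the start of the episode below 0.01 m))) or (not (horizontal distance between any of shown_a, shown_b and bay_middle below 0.06 m) and ((x of dark_slab in the frame of bay_middle between -0.003 and 0.003 m and y of dark_slab in the frame of bay_middle between -0.014 and 0.014 m and z of dark_slab in the frame of bay_middle between -0.003 and 0.003 m and angle between the x axis of dark_slab and the x axis of deck, either way round below 0.1 rad and angle between the z axis of dark_slab and the z axis of deck, either way round below 0.06 rad and x of dark_slab_top in the frame of bay_middle above 0.02 m) and (linear speed of dark_slab below 0.02 m/s and contact force between the fingers and dark_slab below 0.1 N and distance of pale_slab from where it was at the start of the episode below 0.01 m))))).
It fails at once if a slab is dropped or slammed onto the lectern (blow of more than 200 N) (contact force between any of pale_slab, dark_slab and deck above 200 N).
It fails at once if a bystander or a slab already on show is moved by more than 10 mm (distance of any of shown_a, shown_b, brush, chip_a, chip_b, jar, loupe, mug from where it was at the start of the episode above 0.01 m).
It also fails if it takes over 54 s, if anything falls off the work surface, if the arm or the gripper's body presses on something with over 40 N, if the wrist force passes 120 N, or if a joint passes its speed limit or range.

### The arm

A 6-joint arm with a two-finger parallel gripper is mounted at the origin on the work surface. World frame = base frame: x ahead of the robot, y to its left, z up, the work surface at z = 0. Lengths are in m, angles in rad, forces in N, time in s.
With the tool pointing down it reaches from about 0.35 to 0.975 m from the base axis. Payload 4.9 kg.
Tool frame: the origin (TCP) lies between the finger pads; the fingertips stand 14 mm ahead of it and the grasp point (between the pads) lies 5 mm behind it (manip.tcp_to_tips is the distance from the TCP to the fingertips, in m); z points along the fingers, y is the line along which they close (so a half turn about z gives the same grasp; the last joint's range is limited). The gripper opens to 85 mm and grips with 20 to 120 N. Pads are 22 mm wide; open, the fingers measure 114 mm over their backs; the gripper's body (76 mm by 85 mm) begins 54 mm behind the grasp point. The pads swing forward as they close: fully open they stand 13 mm farther back than shut.
Start: joints at [1.02, 0.053, 1.613, -0, 1.476, -0.119], TCP at [0.262, 0.568, 0.245] pointing down, gripper open.
Joint ranges: [-3.01, 3.01], [-1.01, 2.22], [0.06, 2.58], [-1.02, 4.17], [0.09, 2.62], [-3.14, 3.14]. Speed limits (rad/s): [2.57, 2.57, 3.14, 3.14, 3.14, 3.14].

### API

Orientations are given as a unit quaternion [w, x, y, z].
In Python, from plant import manip gives the robot as it stands.
- The arm moves only by the tool servo_tool, never from a script. Its argument "moves" is a list that holds one entry, the list of rows, each a list of 7 numbers: the shift along the tool's x, y, z in mm, then the turn, a rotation vector about the tool's x, y, z in degrees, then the finger opening in mm, from 0 to 85.4. In form: [[[x, y, z, ax, ay, az, fingers], ...]]. A call has 1 to 12 rows; each row shifts and turns the commanded pose from where the row before left it, along the tool's axes as they then stand; what a row does not reach is not made up. A row lasts 1/8 s, in which the tool goes at most 62.5 mm and 10.7 degrees, less where a joint would pass 70% of its speed; a pose out of reach is approached as far as the arm can. A call with a gripper value outside its range is refused whole. The fingers move at their own pace and stop on an object; the grip force is fixed at half the most. Time passes only in rows, so rows that do not move let the fingers close. It gives the time, the measured TCP pose, the force, the opening and the grip force at its end, in the units of the state.
- manip.state(): the state, without advancing time (a new reading comes with each control period).
- manip.grab_frame(name): name is "side" or "top"; returns a dict with "image" (384x512x3 uint8, blue, green, red), "mtx" (3x3 intrinsics, pixels), "eye" and "rotation" of the camera in the world. Camera axes: x right, y down, z forward; pixel columns grow to the right and rows downward; lengths in m; the calibration is good to about 2 mm. A picture is of the moment at which its call begins. There is no depth.
- manip.job_done(): hands the job in; it is judged then, once.
The state is a dict: "time": time; "joint_pos": joint angles; "joint_vel": joint speeds; "joint_efforts": joint torques, N m; "tool_pos": TCP position; "tool_rot": TCP orientation; "contact_force": force on the tool from outside, world axes, zero at the start; "ft_torque": the same for the moment, N m; "gripper_width": opening from 0.0 (shut) to 1.0 (fully open); "grasp_force": force on a finger pad.
Only numpy, scipy, OpenCV 4.12 (cv2) and the standard library are available. Lean on these libraries where they do the work, as an engineer would, in place of code of your own. Each camera call takes 0.05 s, during which the arm holds its last target. There are 200 camera calls.

## Working session

There is one attempt and no reset: what is moved stays moved. The work goes in short steps, Python scripts to look and compute and a tool call to move; the robot and the scene stay as the last step left them, time stands still between calls to the robot, and variables do not carry over. Pictures are saved under pics/ and viewed, at most 10 in all, crops included, and the job is handed in when it is done.

Besides the shell and the picture viewer there is one more tool, called by a JSON object that holds its "method" and its "body", one argument or row to a line. servo_tool: Moves the arm, as the interface text tells. Its arguments: {"type":"object","properties":{"moves":{"type":"array"}},"required":["moves"]}

```bash
mkdir -p pics; cat > h.py <<'E'
import numpy as np, cv2
from plant import manip
def grab(n,save=None):
    f=manip.grab_frame(n)
    if save: cv2.imwrite('pics/'+save,f['image'])
    return f
def ray(f,px):
    K=np.array(f['mtx']);R=np.array(f['rotation'])
    d=R@np.linalg.solve(K,np.array([px[0],px[1],1.0]))
    return np.array(f['eye']),d
def onplane(f,px,z):
    e,d=ray(f,px);return e+d*(z-e[2])/d[2]
def proj(f,P):
    c=np.array(f['rotation']).T@(np.array(P)-np.array(f['eye']));u=np.array(f['mtx'])@c
    return u[:2]/u[2]
E
python3 - <<'E'
from h import *
s=manip.state();print(s)
for n in('side','top'):
    f=grab(n,n+'0.png');print(n,f['mtx'],f['eye'],f['rotation'])
E
```

```text
{'time': 0.0, 'joint_pos': array([ 1.02001659e+00,  5.33768471e-02,  1.61430661e+00,  1.44007391e-06,
        1.47600633e+00, -1.18990895e-01]), 'joint_vel': array([-0.00059958,  0.00072744, -0.00023634,  0.00020255,  0.00217473,
        0.00079308]), 'joint_efforts': array([ 9.08138391e-04, -3.93671215e+01, -3.70185149e+01,  5.32164665e-05,
        7.02090474e-03,  6.62862277e-06]), 'tool_pos': array([0.2612373 , 0.56712339, 0.24404307]), 'tool_rot': array([-3.45300787e-04,  2.14221118e-01,  9.76784630e-01, -9.90084158e-04]), 'contact_force': array([ 1.10548051, -0.24983559, -0.92450114]), 'ft_torque': array([-0.00516492, -0.00226273,  0.04025894]), 'grasp_force': 0.0, 'gripper_width': 0.9975589516868522}
side [[392.41360703   0.         257.93035953]
 [  0.         392.41360703 197.5391486 ]
 [  0.           0.           1.        ]] [0.26635141 1.2325524  1.04312085] [ 0.04442635 -0.11102238  0.89522168 -0.42927669]
top [[420.93676199   0.         256.43613859]
 [  0.         420.93676199 194.77977066]
 [  0.           0.           1.        ]] [0.31871465 0.05180174 1.39719605] [-0.05421083  0.70537581 -0.70458376  0.05538835]
```

```bash
cat > fix.py <<'E'
E
rm fix.py; sed -i '1a from scipy.spatial.transform import Rotation as Rn\ndef qR(q): return Rn.from_quat(np.roll(q,-1)).as_matrix()' h.py; sed -i "s/np.array(f\['rotation'\])/qR(f['rotation'])/" h.py
python3 - <<'E'
import cv2
for n in('top','side'):
    cv2.imwrite(f'pics/{n}0b.png',cv2.resize(cv2.imread(f'pics/{n}0.png'),(800,600),interpolation=cv2.INTER_CUBIC))
E
```

```text
(no output)
```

View pics/top0b.png

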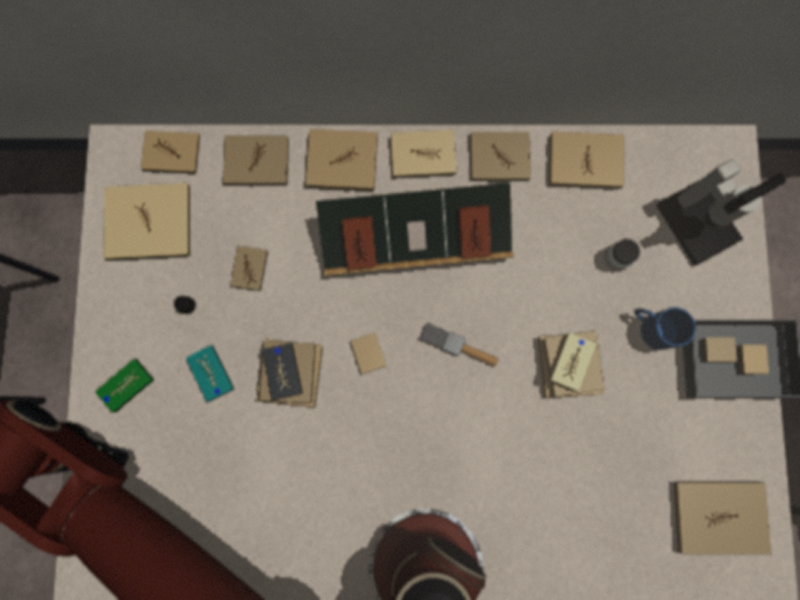

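View pics/side0b.png

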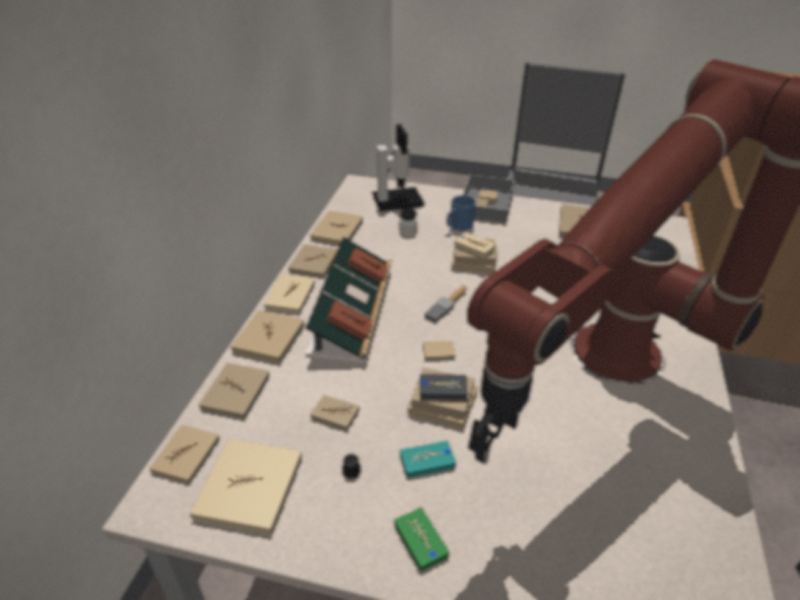

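The top view shows the middle place free (card at 417,235 of the 800x600 picture), so it must be the dark slab, which lies on the left pile at (281,371) with its dot at (278,351). The lectern spans (318,200)–(512,253). The side view shows both as well: dark slab (443,387), lectern (350,300).

```bash
python3 - <<'E'
from h import *
t=cv2.imread('pics/top0.png');s=cv2.imread('pics/side0.png')
def crop(im,x0,y0,w,h,k): return cv2.resize(im[y0:y0+h,x0:x0+w],None,fx=k,fy=k,interpolation=cv2.INTER_CUBIC)
A=crop(t,195,110,140,70,4)  #560x280
B=crop(s,190,145,70,90,4)  #280x360
C=crop(t,155,205,60,60,4) #240
D=crop(s,250,225,70,60,4) #280x240
o=np.zeros((600,800,3),np.uint8)
o[:280,:560]=A;o[:240,560:]=C;o[240:600,520:800][:, :]=0
o[240:600,520:800]=np.where(True,B,0);o[:280,:520]=A[:, :520];o[300:540,:280]=D
cv2.imwrite('pics/comp.png',cv2.convertScaleAbs(o,alpha=1.6))
ft=manip.grab_frame('top');fs=manip.grab_frame('side')
# blue dots
for n,f in(('top',ft),('side',fs)):
    hsv=cv2.cvtColor(f['image'],cv2.COLOR_BGR2HSV)
    m=cv2.inRange(hsv,(105,150,90),(130,255,255))
    N,l,st,c=cv2.connectedComponentsWithStats(m)
    print(n,[(st[i,4],c[i].round(1).tolist(),onplane(f,c[i],.072).round(4).tolist()) for i in range(1,N) if st[i,4]>4])
    # dark slab: dark low-saturation
    m=cv2.inRange(hsv,(0,0,0),(180,90,95))
    x0,y0,x1,y1=(155,205,215,265) if n=='top' else (260,232,306,262)
    mm=np.zeros_like(m);mm[y0:y1,x0:x1]=m[y0:y1,x0:x1]
    cs,_=cv2.findContours(mm,cv2.RETR_EXTERNAL,cv2.CHAIN_APPROX_NONE);cc=max(cs,key=cv2.contourArea)
    r=cv2.minAreaRect(cc);print('dark',r,cv2.contourArea(cc),hsv[237,180] if n=='top' else '')
    # rect in plane coordinates
    p=np.array([onplane(f,q[0],.072)[:2] for q in cc],np.float32)*1000
    print(cv2.minAreaRect(p))
E
```

```text
top [(np.int32(9), [177.0, 224.0], [0.4325, 0.2999, 0.072]), (np.int32(8), [138.5, 250.0], [0.3511, 0.4176, 0.072]), (np.int32(7), [67.7, 255.0], [0.3354, 0.6372, 0.072])]
dark ((177.28846740722656, 238.4423065185547), (37.85041809082031, 26.671794891357422), 78.69007110595703) 679.0 [20 56 96]
((387.7524719238281, 297.68255615234375), (119.28617095947266, 82.9609146118164), 12.726638793945312)
side [(np.int32(7), [276.7, 354.0], [0.333, 0.6853, 0.072])]
dark ((281.5, 250.5), (21.0, 33.0), 90.0) 336.5 
((392.8612365722656, 314.3176574707031), (112.28446960449219, 97.51305389404297), 13.822431564331055)
```

View pics/comp.png

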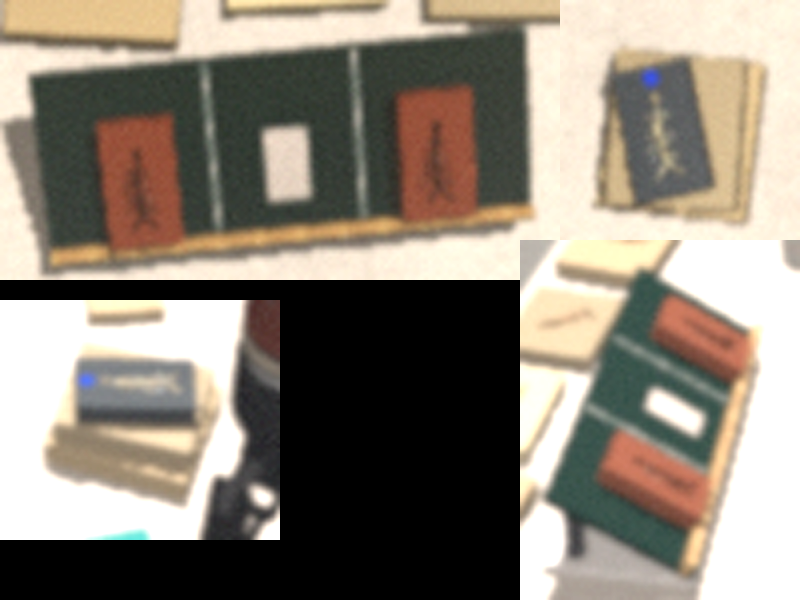

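The picture shows the free card at about (288,164) in the lectern crop, its white lines and upper corners clear in both views, and the dark slab's corners at (613,73), (690,57), (714,187), (637,204) with its dot at (652,79).

```bash
cat > m.py <<'E'
from h import *
import json
ft=manip.grab_frame('top');fs=manip.grab_frame('side')
cv=lambda p,o,x0,y0:((p[0]-o[0]+.5)/4-.5+x0,(p[1]-o[1]+.5)/4-.5+y0)
A=lambda p:cv(p,(0,0),195,110);B=lambda p:cv(p,(520,240),190,145);C=lambda p:cv(p,(560,0),155,205)
def tri(p,q):
    M=[];b=[]
    for f,x in((ft,p),(fs,q)):
        e,d=ray(f,x);d/=np.linalg.norm(d);P=np.eye(3)-np.outer(d,d);M.append(P);b.append(P@e)
    M=np.vstack(M);b=np.hstack(b);x=np.linalg.lstsq(M,b,rcond=None)[0];return x,np.linalg.norm(M@x-b)
pts={'UL':((31,75),(547,500),(.145,.2)),'UR':((524,31),(640,270),(.145,-.2)),'L1t':((205,67),(588,407),(.145,.06)),'L2t':((354,48),(614,338),(.145,-.06)),
'L1b':((219,228),(707,467),(.0,.06)),'L2b':((364,216),(730,399),(.0,-.06)),'card':((288,164),(677,413),(.0525,0))}
X={}
for k,(a,b,_) in pts.items():
    x,r=tri(A(a),B(b));X[k]=x;print(k,x.round(4),round(r,4))
from scipy.optimize import least_squares
def deck(v):
    R=Rn.from_euler('zyx',[v[3],-np.pi/6,0]).as_matrix();return R,np.array(v[:3])
def res(v):
    R,o=deck(v);o_=[]
    for k,(a,b,d) in pts.items():
        if k in('L1b','L2b','card'):continue
        P=o+R@np.array([*d,0]);o_+=list(proj(ft,P)-A(a))+list(proj(fs,P)-B(b))
    return np.array(o_)
s=least_squares(res,[.65,.05,.05,0]);print(s.x.round(4),s.fun.round(1))
R,o=deck(s.x)
for k in X: print(k,(1000*R.T@(X[k]-o)).round(1))
print('bay',o+R@[.0525,0,0])
c=[onplane(ft,C(p),.072) for p in((613,73),(690,57),(714,187),(637,204))]
d=onplane(ft,C((652,79)),.072);c=np.array(c);m=c.mean(0)
ax=(c[0]+c[1]-c[2]-c[3])/2
print('slab',c.round(4),m.round(4),d.round(4),np.linalg.norm(ax),np.linalg.norm(c[0]-c[1]),np.degrees(np.arctan2(ax[1],ax[0])),(d-m)*1000)
print('deck yaw',np.degrees(s.x[3]))
E
python3 m.py
```

```text
UL [0.7324 0.2219 0.1033] 0.0038
UR [ 0.7703 -0.1717  0.1043] 0.0023
L1t [0.74   0.0835 0.1065] 0.0014
L2t [ 0.7546 -0.0354  0.107 ] 0.0029
L1b [0.6226 0.0728 0.0463] 0.0013
L2b [ 0.6328 -0.0466  0.0427] 0.0025
card [0.6714 0.0164 0.0631] 0.0025
[0.6246 0.0114 0.0332 0.0931] [-0.2  1.2 -1.   1.6  1.4  0.8  0.7 -2.3 -0.3 -0.8 -1.4  0.7 -0.1  0.6
 -0.5 -0.3]
UL [147.4 197.7   6.8]
UR [ 144.  -197.3  -11.3]
L1t [142.6  59.1   5.7]
L2t [144.4 -60.4  -1.1]
L1b [10.4 60.7 12.3]
L2b [  6.4 -58.8   4.1]
card [55.7 -0.2  2.5]
bay [0.66988617 0.0162703  0.0593821 ]
slab [[0.436  0.3288 0.072 ]
 [0.4487 0.2685 0.072 ]
 [0.347  0.247  0.072 ]
 [0.3338 0.3067 0.072 ]] [0.3914 0.2877 0.072 ] [0.4313 0.2979 0.072 ] 0.10422689835047533 0.06165832302056101 12.047224381246403 [39.90692028 10.17553028  0.        ]
deck yaw 5.331721851757698
```

```bash
sed -i "s/'zyx'/'ZYX'/" m.py; python3 m.py | sed -n '8,18p;$p'
```

```text
[0.625  0.0119 0.0324 0.0998] [-0.4  1.4 -0.3 -0.2  1.   0.6 -0.  -0.6 -0.1 -0.7 -1.2  0.2  0.   0.5
 -0.7  0.2]
UL [146.2 198.3  -2.5]
UR [ 145.4 -197.1   -0.9]
L1t [142.3  59.8   3.3]
L2t [144.9 -59.9   2.4]
L1b [10.1 60.9 10.1]
L2b [  6.8 -59.    7.9]
card [55.7 -0.1  3.3]
bay [0.67020255 0.01640431 0.05866062]
slab [[0.436  0.3288 0.072 ]
deck yaw 5.715685733042918
```

```bash
cat >> h.py <<'E'
def frame(yaw,tilt=0): # tool: x towards robot, z down, tilted as the deck (deg)
    R=Rn.from_euler('ZYX',[yaw,-tilt,0],degrees=True).as_matrix()
    return R@np.diag([-1,1,-1.])
def delta(pos,R):
    s=manip.state();R0=qR(s['tool_rot']);p=s['tool_pos']
    rv=Rn.from_matrix(R0.T@R).as_rotvec(degrees=True)
    d=(np.array(pos)-p)*1000
    print('t',s['time'],'p',p.round(4),'F',s['contact_force'].round(1),'w',round(s['gripper_width'],3))
    print('turn',rv.round(2),'shift now',(R0.T@d).round(1),'shift after turn',(R.T@d).round(1))
E
python3 - <<'E'
from h import *
print(manip.tcp_to_tips,[a for a in dir(manip) if a[0]!='_'])
delta([.391,.2885,.15],frame(12.05))
E
```

```text
0.014 ['IKError', 'grab_frame', 'job_done', 'state', 'tcp_to_tips']
t 0.4 p [0.2615 0.5675 0.2451] F [ 0.6 -1.2  0.3] w 1.001
turn [-1.00e-02 -1.00e-02 -3.68e+01] shift now [-234.4 -199.2   95.2] shift after turn [ -68.4 -299.9   95.1]
```

{"method": "servo_tool", "body": {
  "moves": [
    [[0,0,0,0,0,-9.2,85],[0,0,0,0,0,-9.2,85],[0,0,0,0,0,-9.2,85],[0,0,0,0,0,-9.2,85],[-5,-20,0,0,0,0,85],[-9,-40,0,0,0,0,85],[-11,-50,0,0,0,0,85],[-12,-50,0,0,0,0,85],[-12,-50,15,0,0,0,85],[-10,-45,20,0,0,0,85],[-6,-30,20,0,0,0,85],[-3,-15,10,0,0,0,85]]
  ]
}}

```text
time: 1.9
tool_pos: [0.3907, 0.2862, 0.1791]
tool_rot: [-0.001, -0.103, 0.995, -0.0]
contact_force: [0.6, -0.3, -0.3]
gripper_width: 0.996
grasp_force: 0.0
```

{"method": "servo_tool", "body": {
  "moves": [
    [[0,0,15,0,0,0,78],[0,0,10,0,0,0,78],[0,0,5,0,0,0,78],[0,0,0,0,0,0,78]]
  ]
}}

```text
time: 2.4
tool_pos: [0.3903, 0.289, 0.15]
tool_rot: [-0.0, -0.106, 0.994, -0.0]
contact_force: [-0.9, 0.0, 1.0]
gripper_width: 0.908
grasp_force: 0.0
```

```bash
python3 - <<'E'
from h import *
delta([.391,.2885,.062],frame(12.05))
t=manip.grab_frame('top')['image'];s=manip.grab_frame('side')['image']
def crop(im,x0,y0,w,h,k): return cv2.resize(im[y0:y0+h,x0:x0+w],None,fx=k,fy=k,interpolation=cv2.INTER_CUBIC)
o=np.hstack([crop(t,140,190,80,90,5),crop(s,245,195,80,90,5)])
cv2.imwrite('pics/pre.png',cv2.convertScaleAbs(o,alpha=1.6))
E
```

```text
t 2.4 p [0.3903 0.289  0.15  ] F [-0.9  0.   1. ] w 0.908
turn [-0.01 -0.04  0.08] shift now [-0.6 -0.6 88. ] shift after turn [-0.5 -0.6 88. ]
```

View pics/pre.png

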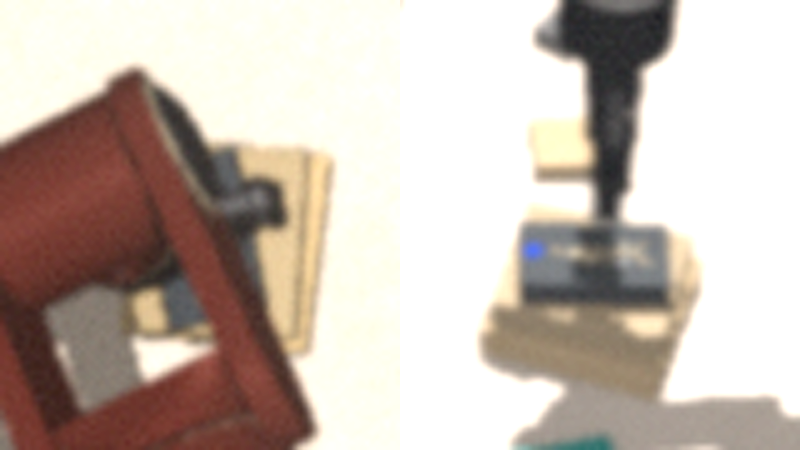

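The picture shows the open fingers above the dark slab's middle (tips at about (610,215), slab centre (595,262) in the side crop); descending.

{"method": "servo_tool", "body": {
  "moves": [
    [[0,0,20,0,0,0,78],[0,0,25,0,0,0,78],[0,0,18,0,0,0,78],[0,0,10,0,0,0,78],[0,0,5,0,0,0,78],[0,0,4,0,0,0,78],[0,0,3,0,0,0,78],[0,0,2,0,0,0,78],[0,0,0,0,0,0,78]]
  ]
}}

```text
time: 3.62
tool_pos: [0.3908, 0.2885, 0.0633]
tool_rot: [0.0, -0.105, 0.994, 0.0]
contact_force: [1.1, -0.4, -0.2]
gripper_width: 0.909
grasp_force: 0.0
```

{"method": "servo_tool", "body": {
  "moves": [
    [[0,0,0,0,0,0,70],[0,0,0,0,0,0,64],[0,0,0,0,0,0,50],[0,0,0,0,0,0,40],[0,0,0,0,0,0,40],[0,0,0,0,0,0,40],[0,0,0,0,0,0,40]]
  ]
}}

```text
time: 4.5
tool_pos: [0.3912, 0.2888, 0.064]
tool_rot: [0.0, -0.105, 0.994, 0.0]
contact_force: [-1.2, 0.2, 5.7]
gripper_width: 0.681
grasp_force: 68.2
```

{"method": "servo_tool", "body": {
  "moves": [
    [[0,0,-3,0,0,0,40],[0,0,-6,0,0,0,40],[0,0,-10,0,0,0,40],[0,0,-15,0,0,0,40],[0,0,-20,0,0,0,40],[0,0,-25,0,0,0,40],[0,0,-25,0,0,0,40],[0,0,-15,0,0,0,40],[0,0,0,0,0,0,40]]
  ]
}}

```text
time: 5.62
tool_pos: [0.3916, 0.2889, 0.1841]
tool_rot: [0.002, -0.105, 0.994, 0.001]
contact_force: [0.3, 0.1, -5.5]
gripper_width: 0.687
grasp_force: 67.4
```

```bash
python3 - <<'E'
from h import *
print(manip.state()['grasp_force'])
R=Rn.from_euler('ZYX',[5.7,-30,0],degrees=True).as_matrix();o=np.array([.625,.0119,.0324])
# TCP over bay: slab underside 100 mm off the surface; TCP ~12 mm above underside
delta(o+R@[.0525,0,.100+.012],frame(5.7,30))
E
```

```text
67.3680853843689
t 5.625 p [0.3916 0.2889 0.1841] F [ 0.3  0.1 -5.5] w 0.687
turn [  1.73 -29.78   6.2 ] shift now [-159.8 -318.5   28.7] shift after turn [-154.  -298.8  121.8]
```

{"method": "servo_tool", "body": {
  "moves": [
    [[0,0,0,0.6,-9.9,2.1,40],[0,0,0,0.6,-9.9,2.1,40],[0,0,0,0.6,-9.9,2.0,40],[-6,-12,4,0,0,0,40],[-12,-24,8,0,0,0,40],[-20,-38,13,0,0,0,40],[-22,-43,15,0,0,0,40],[-24,-46,15,0,0,0,40],[-24,-46,15,0,0,0,40],[-22,-43,14,0,0,0,40],[-16,-31,10,0,0,0,40],[-8,-16,6,0,0,0,40]]
  ]
}}

```text
time: 7.12
tool_pos: [0.6023, 0.0071, 0.1704]
tool_rot: [0.254, -0.047, 0.966, 0.011]
contact_force: [0.2, 0.6, -3.5]
gripper_width: 0.686
grasp_force: 67.3
```

```bash
cat > v.py <<'E'
from h import *
import sys
R=Rn.from_euler('ZYX',[5.7,-30,0],degrees=True).as_matrix();o=np.array([.625,.0119,.0324])
s=manip.state();print('TCP in deck mm',(1000*R.T@(s['tool_pos']-o)).round(1),'F in deck',(R.T@s['contact_force']).round(1))
delta(o+R@[.0525,0,float(sys.argv[2])],frame(5.7,30))
t=manip.grab_frame('top')['image'];s=manip.grab_frame('side')['image']
def crop(im,x0,y0,w,h,k): return cv2.resize(im[y0:y0+h,x0:x0+w],None,fx=k,fy=k,interpolation=cv2.INTER_CUBIC)
a=crop(t,215,105,100,85,4.5);b=crop(s,192,145,75,95,4.6)
o=np.zeros((max(a.shape[0],b.shape[0]),a.shape[1]+b.shape[1],3),np.uint8);o[:a.shape[0],:a.shape[1]]=a;o[:b.shape[0],a.shape[1]:]=b
cv2.imwrite('pics/'+sys.argv[1],cv2.convertScaleAbs(o,alpha=1.6))
E
python3 v.py over.png .114
```

```text
TCP in deck mm [ 49.   -2.5 131. ] F in deck [-1.5  0.6 -3.2]
t 7.125 p [0.6023 0.0071 0.1704] F [ 0.2  0.6 -3.5] w 0.686
turn [-0.17 -0.52 -0.06] shift now [-3.6  2.5 17. ] shift after turn [-3.5  2.5 17. ]
```

View pics/over.png

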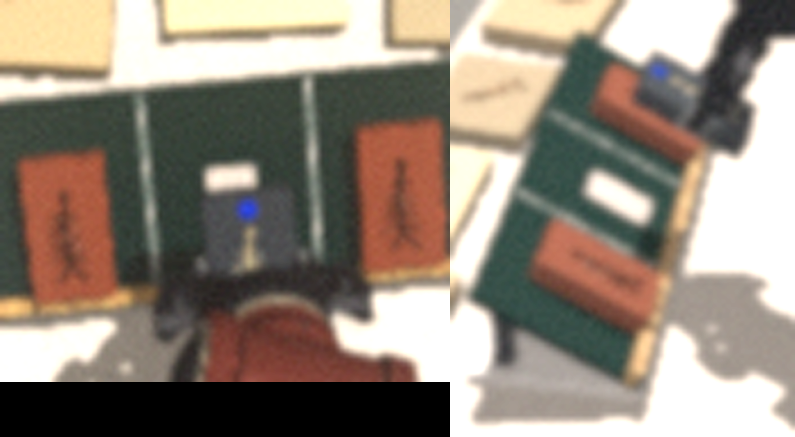

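The picture shows the slab held straight over the middle place, a bit low on the slope (dot at (248,210) top crop, (660,72) side crop), with clearance to both shown slabs.

```bash
python3 - <<'E'
from h import *
ft=manip.grab_frame('top');fs=manip.grab_frame('side')
R=Rn.from_euler('ZYX',[5.7,-30,0],degrees=True).as_matrix();o=np.array([.625,.0119,.0324])
px=[]
for f,(x,y) in((ft,(270,151.6)),(fs,(237.6,160.6))):
    im=f['image'].astype(int);b=im[...,0]-np.maximum(im[...,1],im[...,2]);w=np.zeros(b.shape);ys=slice(int(y)-5,int(y)+6);xs=slice(int(x)-5,int(x)+6)
    w[ys,xs]=np.clip(b[ys,xs]-25,0,None);m=cv2.moments(w);px.append((m['m10']/m['m00'],m['m01']/m['m00']))
print(px)
M=[];b=[]
for f,p in zip((ft,fs),px):
    e,d=ray(f,p);d/=np.linalg.norm(d);P=np.eye(3)-np.outer(d,d);M.append(P);b.append(P@e)
x=np.linalg.lstsq(np.vstack(M),np.hstack(b),rcond=None)[0]
s=manip.state();t=R.T@(s['tool_pos']-o)*1000;d=R.T@(x-o)*1000
print('dot deck',d.round(1),'dot-TCP',(d-t).round(1),'expected 42,0,8', 'resid mm',(np.vstack(M)@x-np.hstack(b)).round(4)*1000)
E
```

```text
[(269.5191489361702, 151.05815602836878), (237.0737704918033, 160.39344262295083)]
dot deck [ 92.2  -1.2 141. ] dot-TCP [43.6 -0.7  9.4] expected 42,0,8 resid mm [-0.9 -0.1 -0.2  0.9  0.1  0.2]
```

{"method": "servo_tool", "body": {
  "moves": [
    [[-3,0.5,0,-0.2,-0.5,0,40],[-4,1,5,0,0,0,40],[-3,1,10,0,0,0,40],[0,0,15,0,0,0,40],[0,0,18,0,0,0,40],[0,0,18,0,0,0,40],[0,0,15,0,0,0,40],[0,0,10,0,0,0,40],[0,0,4,0,0,0,40],[0,0,2,0,0,0,40],[0,0,0,0,0,0,40]]
  ]
}}

```text
time: 8.7
tool_pos: [0.6599, 0.0172, 0.0944]
tool_rot: [0.261, -0.049, 0.964, 0.013]
contact_force: [-0.2, 0.1, -4.5]
gripper_width: 0.687
grasp_force: 67.2
```

```bash
python3 v.py near.png .022
```

```text
TCP in deck mm [61.6  1.8 36.1] F in deck [-2.5  0.1 -3.8]
t 8.7 p [0.6599 0.0172 0.0944] F [-0.2  0.1 -4.5] w 0.687
turn [0.04 0.28 0.06] shift now [ 9.1 -1.8 14.1] shift after turn [ 9.1 -1.8 14.1]
```

View pics/near.png

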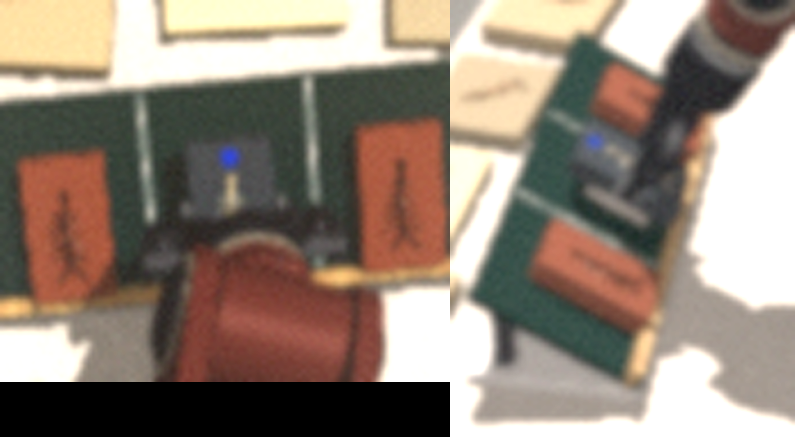

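The slab hovers about 20 mm over the card, clear of both white lines and about 9 mm up from the ledge (dot at (230,158) top crop).

{"method": "servo_tool", "body": {
  "moves": [
    [[2,-1,5,0,0.3,0,40],[1,-0.8,5,0,0,0,40],[0,0,4,0,0,0,40],[0,0,2,0,0,0,40],[0,0,1,0,0,0,40],[0,0,1,0,0,0,40],[0,0,0,0,0,0,40]]
  ]
}}

```text
time: 9.68
tool_pos: [0.6663, 0.0161, 0.0769]
tool_rot: [0.258, -0.049, 0.965, 0.013]
contact_force: [1.1, 0.4, -2.6]
gripper_width: 0.687
grasp_force: 67.3
```

```bash
cat > d.py <<'E'
from h import *
R=Rn.from_euler('ZYX',[5.7,-30,0],degrees=True).as_matrix();o=np.array([.625,.0119,.0324])
s=manip.state();print('TCP in deck mm',(1000*R.T@(s['tool_pos']-o)).round(1),'F in deck',(R.T@s['contact_force']).round(1),'M',s['ft_torque'].round(2))
E
python3 d.py
```

```text
TCP in deck mm [58.2  0.1 17.8] F in deck [-0.3  0.3 -2.8] M [-0.06  0.57  0.  ]
```

{"method": "servo_tool", "body": {
  "moves": [
    [[0,0,0.7,0,0,0,40],[0,0,0.7,0,0,0,40],[0,0,0.6,0,0,0,40],[0,0,0,0,0,0,40]]
  ]
}}

```text
time: 10.18
tool_pos: [0.6672, 0.0163, 0.075]
tool_rot: [0.258, -0.049, 0.965, 0.013]
contact_force: [0.2, -0.3, -4.8]
gripper_width: 0.684
grasp_force: 67.3
```

```bash
python3 d.py
```

```text
TCP in deck mm [58.   0.1 15.7] F in deck [-2.2 -0.3 -4.3] M [-0.04  0.6   0.03]
```

{"method": "servo_tool", "body": {
  "moves": [
    [[0,0,0.7,0,0,0,40],[0,0,0.7,0,0,0,40],[0,0,0.6,0,0,0,40],[0,0,0,0,0,0,40]]
  ]
}}

```text
time: 10.68
tool_pos: [0.6676, 0.0163, 0.0746]
tool_rot: [0.257, -0.049, 0.965, 0.013]
contact_force: [-16.6, -0.5, 9.3]
gripper_width: 0.686
grasp_force: 69.9
```

```bash
python3 d.py
```

```text
TCP in deck mm [58.2  0.1 15.1] F in deck [-9.7  1.1 16.4] M [-0.36  1.57 -0.29]
```

{"method": "servo_tool", "body": {
  "moves": [
    [[0,0,-1.2,0,0,0,40],[1,0,0,0,0,0,40],[1,0,0,0,0,0,40],[1,0,0,0,0,0,40],[0,0,0,0,0,0,40]]
  ]
}}

```text
time: 11.3
tool_pos: [0.6656, 0.0159, 0.0734]
tool_rot: [0.259, -0.048, 0.965, 0.013]
contact_force: [1.4, 0.6, -2.6]
gripper_width: 0.684
grasp_force: 67.4
```

```bash
python3 d.py
```

```text
TCP in deck mm [55.8 -0.  15.1] F in deck [-0.   0.5 -3. ] M [-0.06  0.26 -0.1 ]
```

{"method": "servo_tool", "body": {
  "moves": [
    [[1,0,0,0,0,0,40],[1,0,0,0,0,0,40],[0.5,0,0,0,0,0,40],[0,0,0,0,0,0,40]]
  ]
}}

```text
time: 11.8
tool_pos: [0.6652, 0.0158, 0.0738]
tool_rot: [0.261, -0.048, 0.964, 0.013]
contact_force: [7.6, 1.3, -3.7]
gripper_width: 0.687
grasp_force: 66.9
```

```bash
python3 d.py
```

```text
TCP in deck mm [55.7 -0.1 15.7] F in deck [ 4.8  0.5 -7.1] M [ 0.28 -0.78 -0.18]
```

{"method": "servo_tool", "body": {
  "moves": [
    [[0.6,0,0.3,0,0,0,40],[0.6,0,0.3,0,0,0,40],[0,0,0,0,0,0,40],[0,0,0,0,0,0,40]]
  ]
}}

```text
time: 12.3
tool_pos: [0.6652, 0.0158, 0.0737]
tool_rot: [0.262, -0.048, 0.964, 0.013]
contact_force: [7.5, 2.2, -0.9]
gripper_width: 0.688
grasp_force: 67.1
```

```bash
python3 d.py; python3 v.py touch.png .015
```

```text
TCP in deck mm [55.6 -0.2 15.6] F in deck [ 6.2  1.5 -4.6] M [ 0.49 -0.83 -0.09]
TCP in deck mm [55.6 -0.2 15.6] F in deck [ 6.2  1.5 -4.6]
t 12.3 p [0.6652 0.0158 0.0737] F [ 7.5  2.2 -0.9] w 0.688
turn [-0.01  0.4  -0.03] shift now [3.1 0.1 0.6] shift after turn [3.1 0.2 0.6]
```

View pics/touch.png

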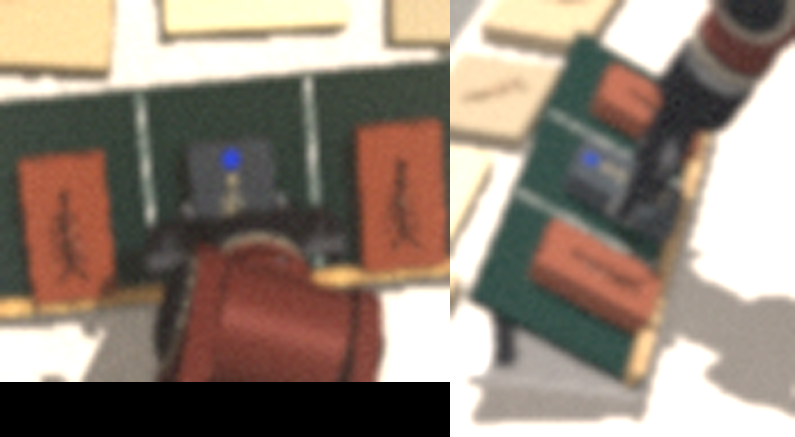

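The slab's top edge (y≈140, x 187–272 in the top crop) lines up with the tops of its two neighbours, so it is against the ledge; releasing.

{"method": "servo_tool", "body": {
  "moves": [
    [[-0.5,0,0.3,0,0.3,0,40],[0,0,0.3,0,0,0,40],[0,0,0,0,0,0,40]]
  ]
}}

```text
time: 12.78
tool_pos: [0.6655, 0.0158, 0.0734]
tool_rot: [0.259, -0.048, 0.965, 0.013]
contact_force: [5.3, 3.3, 4.5]
gripper_width: 0.686
grasp_force: 67.8
```

```bash
python3 d.py
```

```text
TCP in deck mm [55.8 -0.1 15.1] F in deck [7.1 2.8 1.1] M [ 0.5  -0.77 -0.05]
```

{"method": "servo_tool", "body": {
  "moves": [
    [[0,0,0,0,0,0,60],[0,0,0,0,0,0,64],[0,0,0,0,0,0,70],[0,0,0,0,0,0,76],[0,0,0,0,0,0,76],[0,0,0,0,0,0,76]]
  ]
}}

```text
time: 13.52
tool_pos: [0.6628, 0.0158, 0.0702]
tool_rot: [0.255, -0.049, 0.966, 0.013]
contact_force: [-0.5, -0.0, -0.3]
gripper_width: 0.892
grasp_force: 0.0
```

{"method": "servo_tool", "body": {
  "moves": [
    [[0,0,-4,0,0,0,76],[0,0,-8,0,0,0,76],[0,0,-15,0,0,0,76],[0,0,-25,0,0,0,76],[0,0,-25,0,0,0,40],[5,0,-15,0,0,0,0],[15,0,-5,0,0,0,0],[20,0,0,0,0,0,0],[20,0,0,0,0,0,0],[15,0,0,0,0,0,0],[5,0,0,0,0,0,0]]
  ]
}}

```text
time: 14.9
tool_pos: [0.5446, 0.004, 0.1137]
tool_rot: [0.255, -0.048, 0.966, 0.013]
contact_force: [-0.8, 0.2, -0.4]
gripper_width: -0.002
grasp_force: 0.0
```

```bash
python3 d.py; python3 v.py rel.png .05
```

```text
TCP in deck mm [-29.3   0.2 110.8] F in deck [-0.8  0.3  0. ] M [-0.    0.23 -0.  ]
TCP in deck mm [-29.3   0.2 110.8] F in deck [-0.8  0.3  0. ]
t 14.9 p [0.5446 0.004  0.1137] F [-0.8  0.2 -0.4] w -0.002
turn [ 0.06 -0.45  0.03] shift now [-82.3  -0.3  60.2] shift after turn [-81.8  -0.2  60.8]
```

View pics/rel.png

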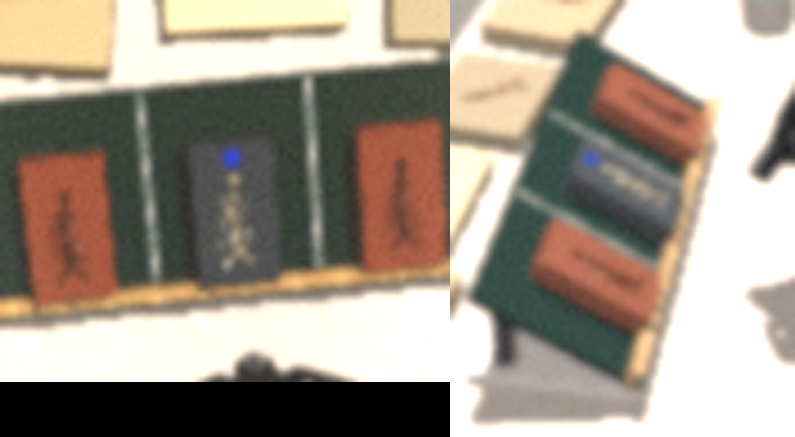

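The slab lies straight in the middle place between the lines, dot up (231,158), its top edge at y≈141 and its lower edge on the ledge at y≈286, in line with the neighbours; fingers are shut at (260,365). Now to press.

{"method": "servo_tool", "body": {
  "moves": [
    [[-8,0,0,0,-0.4,0,0],[-18,0,0,0,0,0,0],[-22,0,4,0,0,0,0],[-20,0,12,0,0,0,0],[-10,0,16,0,0,0,0],[-3,0,16,0,0,0,0],[0,0,10,0,0,0,0],[0,0,4,0,0,0,0],[0,0,0,0,0,0,0]]
  ]
}}

```text
time: 16.12
tool_pos: [0.6466, 0.0142, 0.1018]
tool_rot: [0.259, -0.049, 0.965, 0.013]
contact_force: [0.2, 0.7, 0.4]
gripper_width: -0.003
grasp_force: 0.0
```

```bash
python3 d.py
```

```text
TCP in deck mm [53.5  0.1 49.2] F in deck [0.4 0.7 0.2] M [-0.04  0.31 -0.01]
```

{"method": "servo_tool", "body": {
  "moves": [
    [[0,0,4,0,0,0,0],[0,0,3,0,0,0,0],[0,0,1.5,0,0,0,0],[0,0,1,0,0,0,0],[0,0,1,0,0,0,0],[0,0,0,0,0,0,0]]
  ]
}}

```text
time: 16.88
tool_pos: [0.6519, 0.0147, 0.0927]
tool_rot: [0.259, -0.049, 0.965, 0.013]
contact_force: [-0.8, -0.8, -0.1]
gripper_width: -0.001
grasp_force: 0.0
```

```bash
python3 d.py
```

```text
TCP in deck mm [53.5  0.1 38.7] F in deck [-0.8 -0.8  0.4] M [-0.02  0.21  0.02]
```

{"method": "servo_tool", "body": {
  "moves": [
    [[0,0,0.7,0,0,0,0],[0,0,0.7,0,0,0,0],[0,0,0.6,0,0,0,0],[0,0,0,0,0,0,0]]
  ]
}}

```text
time: 17.38
tool_pos: [0.6527, 0.0148, 0.0914]
tool_rot: [0.259, -0.049, 0.965, 0.013]
contact_force: [-5.0, 0.0, 5.6]
gripper_width: 0.002
grasp_force: 3.4
```

```bash
python3 d.py
```

```text
TCP in deck mm [53.6  0.1 37.2] F in deck [-1.5  0.5  7.3] M [-0.01  0.63 -0.01]
```

{"method": "servo_tool", "body": {
  "moves": [
    [[0.5,0,0.3,0,0,0,0],[0.3,0,0,0,0,0,0],[0,0,0,0,0,0,0],[0,0,0,0,0,0,0],[0,0,0,0,0,0,0]]
  ]
}}

```text
time: 18.0
tool_pos: [0.6527, 0.0148, 0.0914]
tool_rot: [0.259, -0.049, 0.964, 0.013]
contact_force: [-5.0, -0.2, 6.1]
gripper_width: -0.002
grasp_force: 3.6
```

```bash
python3 d.py
```

```text
TCP in deck mm [53.6  0.1 37.2] F in deck [-1.3  0.3  7.8] M [0.08 0.48 0.04]
```

{"method": "servo_tool", "body": {
  "moves": [
    [[0,0,0,0,0,0,0],[0,0,0,0,0,0,0],[0,0,0,0,0,0,0],[0,0,0,0,0,0,0],[0,0,0,0,0,0,0],[0,0,0,0,0,0,0],[0,0,0,0,0,0,0],[0,0,0,0,0,0,0]]
  ]
}}

```text
time: 19.0
tool_pos: [0.6527, 0.0148, 0.0914]
tool_rot: [0.259, -0.049, 0.964, 0.013]
contact_force: [-5.0, 0.7, 5.3]
gripper_width: -0.0
grasp_force: 3.6
```

```bash
python3 d.py
```

```text
TCP in deck mm [53.6  0.1 37.2] F in deck [-1.6  1.2  7. ] M [-0.    0.49  0.07]
```

{"method": "servo_tool", "body": {
  "moves": [
    [[0.4,0,0.3,0,0,0,0],[0.4,0,0.2,0,0,0,0],[0,0,0,0,0,0,0],[0,0,0,0,0,0,0]]
  ]
}}

```text
time: 19.5
tool_pos: [0.6527, 0.0147, 0.0914]
tool_rot: [0.26, -0.049, 0.964, 0.013]
contact_force: [-7.1, 0.6, 8.8]
gripper_width: -0.003
grasp_force: 5.2
```

```bash
python3 d.py
```

```text
TCP in deck mm [53.6  0.1 37.2] F in deck [-1.7  1.3 11.2] M [0.06 0.43 0.06]
```

{"method": "servo_tool", "body": {
  "moves": [
    [[0,0,0,0,0,0,0],[0,0,0,0,0,0,0],[0,0,0,0,0,0,0],[0,0,0,0,0,0,0],[0,0,0,0,0,0,0],[0,0,0,0,0,0,0],[0,0,0,0,0,0,0],[0,0,0,0,0,0,0]]
  ]
}}

```text
time: 20.5
tool_pos: [0.6527, 0.0147, 0.0914]
tool_rot: [0.26, -0.049, 0.964, 0.013]
contact_force: [-6.6, 0.9, 8.2]
gripper_width: -0.0
grasp_force: 5.2
```

{"method": "servo_tool", "body": {
  "moves": [
    [[0,0,-2,0,0,0,0],[0,0,-6,0,0,0,0],[0,0,-15,0,0,0,0],[0,0,-25,0,0,0,0],[0,0,-25,0,0,0,0],[15,0,-10,0,0,0,0],[25,0,0,0,0,0,0],[25,0,0,0,0,0,0],[20,0,0,0,0,0,0],[0,0,0,0,0,0,0]]
  ]
}}

```text
time: 21.75
tool_pos: [0.5358, 0.0032, 0.1174]
tool_rot: [0.258, -0.048, 0.965, 0.013]
contact_force: [0.7, 0.4, -0.0]
gripper_width: 0.001
grasp_force: 0.0
```

```bash
python3 v.py end.png .05
```

```text
TCP in deck mm [-35.1   0.2 118.4] F in deck [ 0.6  0.4 -0.4]
t 21.75 p [0.5358 0.0032 0.1174] F [ 0.7  0.4 -0. ] w 0.001
turn [ 0.06 -0.08  0.01] shift now [-87.7  -0.3  68.3] shift after turn [-87.6  -0.2  68.4]
```

View pics/end.png

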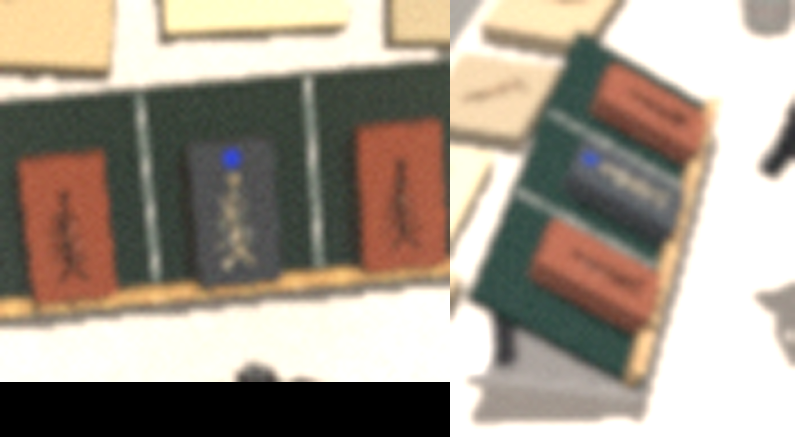

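The final picture shows the slab unchanged after pressing: dot at (231,158), top edge y≈141, lower edge on the ledge, neighbours undisturbed. One numeric check of the ledge contact against the neighbours.

```bash
python3 - <<'E'
from h import *
R=Rn.from_euler('ZYX',[5.7,-30,0],degrees=True).as_matrix();o=np.array([.625,.0119,.0324])
f=manip.grab_frame('top');im=cv2.GaussianBlur(f['image'],(3,3),0).astype(np.float32)
xs=np.arange(.085,.130,.0005)
for n,y0,ch in(('left',.12,(2,1)),('mid',0,(0,1)),('right',-.12,(2,1))):
    r=[]
    P=np.array([[proj(f,o+R@[x,y0+dy,.022]) for x in xs] for dy in np.linspace(-.015,.015,13)],np.float32)
    S=cv2.remap(im,P[...,0],P[...,1],cv2.INTER_LINEAR);pr=S[...,ch[0]]-S[...,ch[1]]
    if n=='mid': pr=S.sum(-1); pr=pr[[0,1,2,-3,-2,-1]]
    p=pr.mean(0);h=(p[:6].mean()+p[-20:].mean())/2 if n!='mid' else (p[:6].mean()+p[-20:].mean())/2
    g=np.abs(np.gradient(cv2.GaussianBlur(p[None],(0,0),4)[0]));
    i=np.where((p[:-1]-h)*(p[1:]-h)<=0)[0]
    print(n,'upper edge x mm',(xs[i]*1000).round(1),'steepest',xs[g.argmax()]*1000,p[::8].round(0))
E
```

```text
left upper edge x mm [113.] steepest 113.00000000000003 [47. 49. 50. 50. 50. 48. 40. 22.  4. -4. -6. -6.]
mid upper edge x mm [110.5] steepest 110.50000000000003 [153. 154. 154. 156. 156. 153. 142. 125. 116. 114. 113. 114.]
right upper edge x mm [113.] steepest 113.00000000000003 [46. 48. 50. 50. 49. 48. 39. 22.  5. -3. -5. -5.]
```

```bash
python3 -c "
from plant import manip
print(manip.job_done())"
```

```text
the job is handed in; nothing more can be done
None
```

The middle place was free, so I laid the dark grey slab there: dot end up, straight, against the ledge, released and pressed with about 11 N for over a second, with nothing in the lectern views disturbed; I handed it in about 22 s into the run, and the hand-in returned no verdict.

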